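# Release and draw out the sled of a board-test fixture

## Robot

A 7-joint arm with a two-finger parallel gripper is mounted at the origin on the work surface. World frame = base frame: x ahead of the robot, y to its left, z up, the work surface at z = 0. Lengths are in m, angles in rad, forces in N, time in s.
With the tool pointing down it reaches from about 0.4 to 0.85 m from the base axis. Payload 10.4 kg.
Tool frame: the origin (TCP) lies on the centre line of the jaws, within the pads' length; the fingertips stand 11 mm ahead of it and the grasp point (between the pads) lies 8 mm behind it; z points along the fingers, y is the line along which they close (so a half turn about z gives the same grasp; the last joint's range is limited). The gripper opens to 87 mm and grips with 3 to 60 N. Pads are 19 mm wide; open, the fingers measure 117 mm over their backs; the gripper's body (75 mm by 190 mm) begins 51 mm behind the grasp point.
Start: joints at [1.082, 0.332, -0.065, 1.46, 0.022, 1.35, -0.088], TCP at [0.281, -0.558, 0.199] pointing down, gripper open.
Joint ranges: [-2.6, 2.6], [-0.5, 2.12], [-1.47, 1.34], [0.16, 2.42], [-1.27, 4.41], [0.06, 2.06], [-2.6, 2.6]. Speed limits (rad/s): [2.22, 2.22, 2.79, 2.79, 3.14, 3.14, 3.14].

## Interface

Orientations are given as a unit quaternion [x, y, z, w].
In Python, from bench import r gives the robot as it stands.
- The arm moves only by the shell command python3 -m pendant 'ROWS' [OPENING] [FORCE]. ROWS is JSON, a list of rows, each a list of 4 numbers: the shift along the tool's x, y, z in m, then the turn about the tool's z in rad. A call has 1 to 8 rows; each row shifts and turns the commanded pose from where the row before left it, along the tool's axes as they then stand; what a row does not reach is not made up. A row lasts 1/12 s, in which the tool goes at most 41.7 mm and 7.16 degrees, less where a joint would pass 70% of its speed; a pose out of reach is approached as far as the arm can. A call with a gripper value outside its range is refused whole. OPENING is the opening, from 0 (shut) to 1 (fully open), set as the call begins (- or left out, the last holds). The fingers move at their own pace and stop on an object; FORCE is the grip in N (left out, the last holds). Time passes only in rows, so rows that do not move let the fingers close. It gives the time, the measured TCP pose, the force, the opening and the grip force at its end, in the units of the state.
- r.read_state(): the state, without advancing time (a new reading comes with each control period).
- r.camera(name): name is "scene" or "top" or "wrist"; returns a dict with "img" (400x640x3 uint8, red, green, blue), "camera_matrix" (3x3 intrinsics, pixels), "dist_coeffs" ([k1, k2, p1, p2, k3] as OpenCV has them; the pictures are not rectified), "xyz" and "attitude" of the camera in the world. Camera axes: x right, y down, z forward; pixel columns grow to the right and rows downward; lengths in m; the calibration is good to about 2 mm. A picture is of the moment at which its call begins. There is no depth.
- r.close_job(): hands the job in; it is judged then, once.
Trained networks look in the newest picture that a camera, given by its name, has taken for a name from the list of things; names that differ only in an ending like _2 or _b are one class to them, and where a whole thing is asked for, a point or a joint stands for the part that bears it (a point fixed in the world has none). Each returns a list of dicts, best first, with "score" (0 to 1); they miss things now and then, are a little off and sometimes report something else, mostly with a low value. They report only what shows in the picture. A call takes as long as a camera call.
- r.outline_of(thing, camera): "mask" (400x640 bool, what is visible of it) and "bbox" ([centre column, centre row, width, height] in pixels, round what is visible of it).
The state is a dict: "time": time; "joint_positions": joint angles; "joint_vel": joint speeds; "joint_torque": joint torques, N m; "ee_pos": TCP position; "eef_rot": TCP orientation; "ft_force": force on the tool from outside, world axes, zero at the start; "torque": the same for the moment, N m; "width": finger opening in m; "grip_force": force on a finger pad.
Only numpy, scipy, OpenCV 4.12 (cv2) and the standard library are available. Lean on these libraries where they do the work, as an engineer would, in place of code of your own. Each camera call takes 0.05 s, during which the arm holds its last target. There are 200 camera calls.

## Task

The sled of the board-test fixture is locked in. Turn the wing knob on it clockwise, by feel, until the lock drops into its release notch, then draw the sled right out to its stop and let go. Do not force the lock, and leave the other things on the bench where they are.

Things in the scene. Friction and masses are not known exactly. Their poses are not given: they have to be found in the camera images.
- fixture: Board-test fixture, fixed to the bench: aluminium base plate 345 x 300 mm and, behind the knob, a housing 137 mm high with side cheeks, a clear top plate carrying brass spring probes, and a dark rear panel; its front face is at x = 70 mm. Origin on the table, straight below the knob's axis while the sled is home; x points into the housing, z up. The sled slides out along -x.
- sled_front (a point): Middle of the top front edge of the sled: an aluminium deck 230 mm wide, its top 50 mm above the table, that sticks out of the housing towards the robot and carries the knob (52 mm behind this edge) and, inside the housing, the green board under test. Axes as the fixture's.
- knob_grip (a point): Middle of the black wing knob on the sled's deck, on the knob's upright axis, 84 mm above the table; grip it here from above, across the bar. The bar is 46 mm long, 12 mm thick, from 58 to 96 mm above the table, over a flat round hub 33 mm across. x lies along the bar, z up.
- knob (a joint): Turn of the knob, rad, growing clockwise from above; stops at -0.05 and 2.2. It sits on its shaft at no set angle: the release notch lies 0.4 to 1.4 clockwise of the start, found only by feel. Turned past the notch the lock holds again. The sled is free within about 0.06 of the notch.
- lock_flange (a point): Centre of the lock's steel flange under the knob, 53 mm above the table; its cam is hidden below, a spring plunger riding on it: until the notch the knob turns lightly (under 0.1 N m); over the last 0.1 rad before it the knob pulls ahead by itself (0.15 to 0.35 N m), and right past it a resistance of 0.25 to 0.5 N m comes up within 0.05 rad. Let go within 0.05 rad of the notch, it settles into it.
- sled (a joint): Travel of the sled, m: 0 home (2 mm of play while locked), 0.09 drawn out to its stop. Released, it slides with a steady pull of about 5 N and stays where it is left. The lock is forced if the sled is pulled with over 25 N while it holds.
- flux_jar: Small amber jar, 34 mm across, 30 mm high, standing on the fixture's clear top plate; origin under its centre. To be left alone, as are all things below.
- marker: Felt marker lying beside the fixture, 130 mm long along its x, 13 mm thick.
- screwdriver: Screwdriver with a black handle lying on the fixture's other side, 160 mm long along its x, 26 mm thick.
- multimeter: Hand-held multimeter, 150 x 78 x 49 mm, lying on the bench.
- spare_board: Small green circuit board, 55 x 90 mm, with a heat sink 23 mm high, on a gold antistatic bag.

How it is judged:
By the outcome, as a careful person would: the job done as asked, in the order asked, and still so for the second after the job is handed in, with the robot touching nothing.
It also fails if it takes over 72 s, if anything falls off the work surface, if the arm or the gripper's body presses on something with over 40 N, if the wrist force passes 120 N, or if a joint passes its speed limit or range.

## Working session

There is one attempt and no reset: what is moved stays moved. The work goes in short steps, Python scripts to look and compute and a shell command to move; the robot and the scene stay as the last step left them, time stands still between calls to the robot, and variables do not carry over. Pictures are saved under pics/ and viewed, at most 10 in all, crops included, and the job is handed in when it is done.

```bash
mkdir -p pics; python3 - <<'E'
from bench import r
import cv2,numpy as np
for n in("scene","top"):
    c=r.camera(n); cv2.imwrite(f"pics/{n}0.png",c["img"][:,:,::-1])
    print(n,c["xyz"],c["attitude"],c["camera_matrix"],c["dist_coeffs"])
    for t in("knob_grip","sled_front","fixture"):
        o=r.outline_of(t,n); print(t,[(x["score"],x["bbox"]) for x in o][:2])
s=r.read_state();print(s)
E
```

```text
scene [ 1.06634265 -0.33875866  0.81093806] [ 0.83995202  0.42529084 -0.14810076 -0.30277791] [[372.66927679   0.         317.38611881]
 [  0.         372.66927679 195.40130515]
 [  0.           0.           1.        ]] [-0.01132261  0.          0.          0.          0.        ]
knob_grip [(0.73, [317.3, 206.8, 10.4, 23.3])]
sled_front [(0.73, [310.5, 212.7, 88.8, 65.7])]
fixture [(0.7, [352.8, 265.8, 195.4, 167.1]), (0.32, [385.2, 132.2, 26.4, 15.8])]
top [0.45812882 0.00317403 1.09006532] [-0.70360862  0.70728866 -0.05570838  0.0396766 ] [[384.24659918   0.         315.30742398]
 [  0.         384.24659918 204.65980107]
 [  0.           0.           1.        ]] [0.02917526 0.         0.         0.         0.        ]
knob_grip []
sled_front [(0.92, [308.6, 196.5, 88.8, 51.0])]
fixture [(0.56, [308.0, 153.3, 117.2, 144.2])]
{'time': 0.4, 'joint_positions': array([ 1.08240049,  0.33231872, -0.06470815,  1.46021342,  0.02159983,
        1.34987387, -0.08849602]), 'joint_vel': array([-0.00033768, -0.00181698,  0.00040697, -0.00056759,  0.00158175,
        0.00088846,  0.00053324]), 'joint_torque': array([-7.05945713e-04, -6.22370338e+01,  2.45429756e-02, -3.89669251e+01,
       -6.11820188e-02,  3.35265440e-02,  7.28661598e-05]), 'ee_pos': array([ 0.28071485, -0.55838038,  0.19864715]), 'eef_rot': array([ 9.72999652e-01,  2.30806573e-01, -7.82523777e-06, -5.94715222e-05]), 'ft_force': array([-0.29001296, -0.41062599,  0.41105822]), 'torque': array([-0.01654707,  0.03741495, -0.07158639]), 'grip_force': 0.0, 'width': 0.08708241678849916}
```

```bash
python3 - <<'E'
import cv2
a=cv2.imread("pics/top0.png")[90:290,200:420]; b=cv2.imread("pics/scene0.png")[130:330,230:450]
cv2.imwrite("pics/crop0.png",cv2.resize(cv2.hconcat([a,b]),(800,364),interpolation=cv2.INTER_CUBIC))
E
```

```text
(no output)
```

View pics/crop0.png

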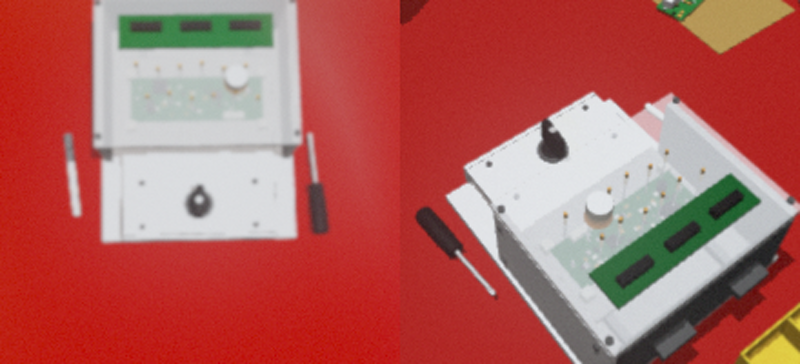

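View pics/top0.png

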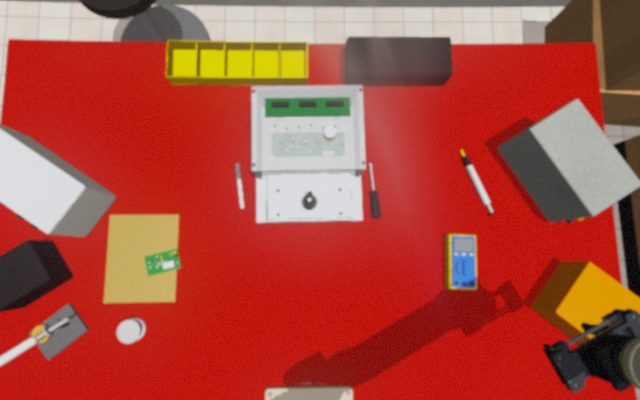

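The top view shows the sled deck towards the robot. The knob is at about (309.5, 200) with its bar nearly along world x. The jar is at (330, 132), well beyond the front face. I'll measure the knob and the fixture's yaw next.

```bash
cat > h.py <<'E'
import cv2,numpy as np
from scipy.spatial.transform import Rotation as R
from bench import r
def px2w(c,uv,z):
    n=cv2.undistortPoints(np.array(uv,float).reshape(-1,1,2),c["camera_matrix"],c["dist_coeffs"])[:,0]
    d=R.from_quat(c["attitude"]).apply(np.c_[n,np.ones(len(n))])
    return c["xyz"]+d*((z-c["xyz"][2])/d[:,2])[:,None]
def dark(c,box,th=70):
    u0,u1,v0,v1=box; g=c["img"][v0:v1,u0:u1].max(2)
    v,u=np.nonzero(g<th); return np.c_[u+u0,v+v0]
E
python3 - <<'E'
from h import *
c=r.camera("top")
p=dark(c,(297,323,187,213),110); w=px2w(c,p,0.08)
print(len(p),p.mean(0),w.mean(0)); print(p.min(0),p.max(0)); 
print("ext",np.ptp(w,0), "axis",np.linalg.eigh(np.cov(w[:,:2].T)))
print(c["img"][187:213,297:323].max(2))
print("base front corners",px2w(c,[(256,222.5),(363.5,220)],0.01))
m=r.outline_of("sled_front","top")[0]["mask"]
v,u=np.nonzero(m); rect=cv2.minAreaRect(np.c_[u,v].astype(np.float32)); b=cv2.boxPoints(rect); print(b,px2w(c,b,0.05))
E
```

```text
98 [308.67346939 201.7244898 ] [ 0.60323116 -0.00268208  0.08      ]
[304 193] [314 208]
ext [0.04028106 0.02661901 0.        ] axis EighResult(eigenvalues=array([6.28934005e-05, 1.18366075e-04]), eigenvectors=array([[-0.00650131, -0.99997887],
       [-0.99997887,  0.00650131]]))
[[223 223 224 224 223 223 223 222 224 222 223 223 223 224 224 224 224 224
  223 223 223 222 223 223 222 224]
 [225 223 223 222 223 222 223 225 223 222 223 223 224 223 223 222 223 224
  222 223 222 223 224 223 223 224]
 [222 224 222 222 223 223 223 222 223 224 223 222 221 222 222 222 223 222
  223 223 222 224 223 223 222 223]
 [223 223 222 223 222 224 223 222 222 222 218 213 210 209 215 219 223 223
  223 222 223 223 223 224 223 222]
 [223 222 223 223 223 225 222 220 218 212 203 189 173 175 190 211 220 222
  222 222 223 223 224 223 223 223]
 [223 224 223 222 223 224 221 215 204 193 178 144 123 126 157 194 216 223
  223 223 224 222 223 223 223 225]
 [223 224 223 223 223 223 221 212 190 172 150 113  95 100 137 181 209 220
  222 223 224 222 224 223 223 223]
 [223 222 223 223 223 223 218 203 177 151 121  97  83  
[... 1664 characters left out ...]
222 224 224 223 222 224]
 [223 223 222 223 222 223 222 219 214 207 201 199 200 201 206 213 218 220
  221 224 223 223 224 223 222 223]
 [222 223 223 223 223 223 223 222 221 220 219 218 219 218 219 220 223 223
  222 223 223 222 222 221 223 223]
 [223 222 223 222 222 222 223 223 223 223 222 222 223 222 222 223 222 222
  223 222 223 223 222 222 223 223]]
base front corners [[ 0.55485482  0.14503609  0.01      ]
 [ 0.56049724 -0.15792663  0.01      ]]
[[266.12344 171.03294]
 [351.36038 169.53755]
 [352.2742  221.62679]
 [267.03726 223.12218]] [[ 0.69335982  0.11397625  0.05      ]
 [ 0.69721339 -0.12153743  0.05      ]
 [ 0.55239669 -0.12123994  0.05      ]
 [ 0.54943218  0.11002828  0.05      ]]
```

```bash
python3 -m pendant '[[0.0255,-0.0167,-0.004,0],[0.0255,-0.0167,-0.004,0],[0.0255,-0.0167,-0.004,0],[0.0255,-0.0167,-0.004,0],[0.0255,-0.0167,-0.004,0],[0.0255,-0.0167,-0.004,0],[0.0255,-0.0167,-0.004,0]]' 1 20
python3 -m pendant '[[0.0255,-0.0167,-0.002,0],[0.0255,-0.0167,-0.002,0],[0.0255,-0.0167,-0.002,0],[0.0255,-0.0167,-0.002,0],[0.0255,-0.0167,-0.002,0],[0.0255,-0.0167,-0.002,0],[0.0255,-0.0167,-0.002,0]]'
python3 -m pendant '[[0.0255,-0.0167,-0.002,0],[0.0255,-0.0167,-0.002,0],[0.0255,-0.0167,-0.002,0],[0.0255,-0.0167,-0.002,0],[0.0255,-0.0167,-0.002,0],[0.0255,-0.0167,-0.002,0],[0,0,0,0]]'
python3 -m pendant '[[0,0,0,-0.1],[0,0,0,-0.1],[0,0,0,0]]'
python3 -c "
from bench import r;s=r.read_state();print(s['joint_positions'],s['ee_pos'],s['eef_rot'])"
```

```text
time: 1.08
ee_pos: [0.3883, -0.3725, 0.2272]
eef_rot: [0.973, 0.231, 0.0, 0.0]
ft_force: [0.1, -0.5, -0.5]
width: 0.0872
grip_force: 0.0
time: 1.67
ee_pos: [0.4952, -0.1879, 0.2411]
eef_rot: [0.973, 0.231, 0.0, 0.0]
ft_force: [0.4, 0.1, 0.1]
width: 0.0867
grip_force: 0.0
time: 2.25
ee_pos: [0.588, -0.0239, 0.2529]
eef_rot: [0.972, 0.235, 0.001, -0.001]
ft_force: [-0.6, 1.2, -0.7]
width: 0.0871
grip_force: 0.0
time: 2.5
ee_pos: [0.5864, -0.0308, 0.2527]
eef_rot: [0.944, 0.329, -0.0, -0.0]
ft_force: [0.3, 0.7, -0.7]
width: 0.0868
grip_force: 0.0
[ 0.39806649  0.26816487 -0.51871459  1.45899353  0.13273923  1.44953116
 -1.0212901 ] [ 0.58639217 -0.03084297  0.25266339] [ 9.44279095e-01  3.29145845e-01 -6.14983617e-05 -4.57830367e-06]
```

```bash
python3 -m pendant '[[0,0,0,-0.12],[0,0,0,-0.12],[0,0,0,-0.12],[0,0,0,-0.12],[0,0,0,0]]'
python3 -c "
from bench import r;s=r.read_state();print(s['joint_positions'],s['ee_pos'],s['eef_rot'])"
```

```text
time: 2.92
ee_pos: [0.5863, -0.0312, 0.2528]
eef_rot: [0.84, 0.543, 0.0, 0.0]
ft_force: [-0.4, -0.1, -0.0]
width: 0.0868
grip_force: 0.0
[ 0.44365749  0.27660991 -0.57640622  1.45669473  0.1504993   1.45249718
 -0.55580384] [ 0.58632631 -0.03116102  0.2527689 ] [8.39719470e-01 5.43020451e-01 2.12801273e-05 3.45775436e-05]
```

```bash
python3 -m pendant '[[0,0,0,-0.12],[0,0,0,-0.12],[0,0,0,-0.12],[0,0,0,-0.12],[0,0,0,-0.12],[0,0,0,-0.12],[0,0,0,-0.12],[0,0,0,-0.12]]'
python3 -m pendant '[[0,0,0,-0.12],[0,0,0,-0.12],[0,0,0,-0.12],[0,0,0,-0.12],[0,0,0,-0.12],[0,0,0,-0.12],[0,0,0,-0.12],[0,0,0,-0.12]]'
python3 -m pendant '[[-0.005,0.009,0,-0.07],[-0.005,0.009,0,0],[-0.006,0.009,0,0],[0,0,0,0],[0,0,0,0]]'
python3 - <<'E'
from h import *
s=r.read_state();print(s['joint_positions'],s['ee_pos'],s['eef_rot'],s['torque'],s['ft_force'])
c=r.camera("wrist");cv2.imwrite("pics/w1.png",c["img"][:,:,::-1]);print(c["xyz"],c["attitude"],c["camera_matrix"])
E
```

```text
time: 3.58
ee_pos: [0.5864, -0.0311, 0.2528]
eef_rot: [0.496, 0.868, -0.0, 0.0]
ft_force: [0.8, 0.3, 0.3]
width: 0.0872
grip_force: 0.0
time: 4.25
ee_pos: [0.5863, -0.0311, 0.2528]
eef_rot: [0.039, 0.999, -0.0, 0.0]
ft_force: [0.3, -0.5, -0.1]
width: 0.0869
grip_force: 0.0
time: 4.67
ee_pos: [0.6033, -0.0033, 0.2526]
eef_rot: [0.004, 1.0, 0.0, -0.0]
ft_force: [0.1, -0.4, -0.4]
width: 0.0873
grip_force: 0.0
[ 0.57549846  0.3760398  -0.85020724  1.40238801  0.28010748  1.48779483
  1.30074135] [ 0.60328157 -0.00331943  0.25262624] [ 3.76309303e-03  9.99992892e-01  2.12928818e-04 -9.91758222e-05] [ 0.09481904 -0.16665876 -0.02650512] [ 0.14308723 -0.3923774  -0.42851897]
[ 0.52907928 -0.00317117  0.43917559] [0.70284665 0.69784341 0.09765784 0.09738634] [[350.4449658    0.         323.60019814]
 [  0.         350.4449658  204.40779496]
 [  0.           0.           1.        ]]
```

View pics/w1.png

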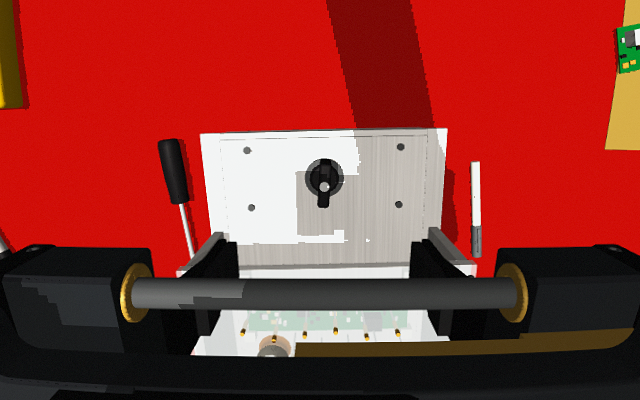

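The wrist view shows the knob at about (323, 180), its bar running vertically in the image. The robot side is up and the housing down. I'll take a close crop with world coordinates.

```bash
python3 - <<'E'
from h import *
c=r.camera("wrist")
cv2.imwrite("pics/w1c.png",cv2.resize(c["img"][150:220,284:364,::-1],(640,560),interpolation=cv2.INTER_CUBIC))
for uv,z in(((324,187),.096),((323.5,208),.096),((323.5,160),.096),((323,180),.056),((305,180),.056),((343,180),.056)): print(uv,z,px2w(c,[uv],z)[0])
for uv in((247,150),(400.5,147),(251,208),(398.5,204.5)): print(uv,px2w(c,[uv],.05)[0])
E
```

```text
(324, 187) 0.096 [ 0.60825878 -0.00369716  0.096     ]
(323.5, 208) 0.096 [ 0.63023653 -0.00435693  0.096     ]
(323.5, 160) 0.096 [ 0.58100981 -0.0040037   0.096     ]
(323, 180) 0.056 [ 0.60948834 -0.00474058  0.056     ]
(305, 180) 0.056 [ 0.60933627 -0.02481366  0.056     ]
(343, 180) 0.056 [0.60964466 0.01756524 0.056     ]
(247, 150) [ 0.57601492 -0.08894846  0.05      ]
(400.5, 147) [0.57391698 0.08149293 0.05      ]
(251, 208) [ 0.64320423 -0.08862041  0.05      ]
(398.5, 204.5) [0.64023716 0.08250557 0.05      ]
```

View pics/w1c.png

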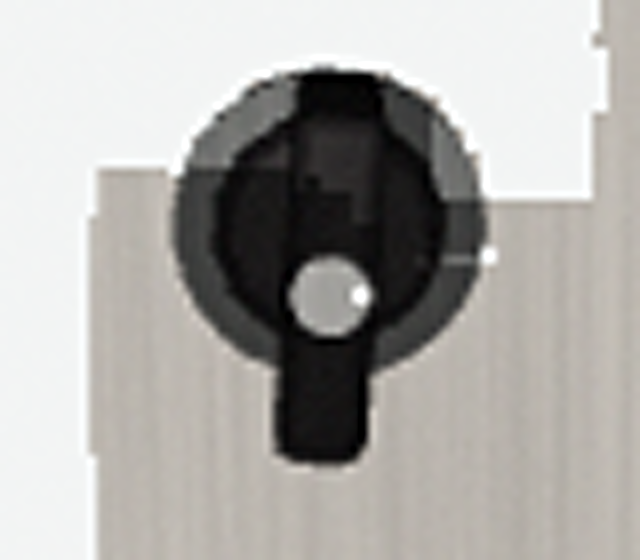

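The cap centre is at (330, 295) in the crop and the bar tilts slightly, with yaw about -0.055. The knob axis comes out at about (0.607, -0.003), which agrees with the centre of the four screw holes. I'll descend and grip high, so the gripper body clears the 137 mm housing when it turns.

```bash
python3 -m pendant '[[-0.004,0,0.035,0.047],[0,0,0.035,0],[0,0,0.035,0],[0,0,0.03,0],[0,0,0.02,0],[0,0,0.0135,0],[0,0,0,0],[0,0,0,0]]'
python3 -m pendant '[[0,0,0,0],[0,0,0,0],[0,0,0,0],[0,0,0,0],[0,0,0,0],[0,0,0,0]]' 0 50
python3 -c "
from bench import r;s=r.read_state();print(s['joint_positions'],s['ee_pos'],s['eef_rot'],s['torque'])"
```

```text
time: 5.43
ee_pos: [0.6073, -0.0047, 0.0847]
eef_rot: [0.027, 1.0, -0.0, -0.0]
ft_force: [0.9, 0.3, 0.4]
width: 0.0868
grip_force: 0.0
time: 5.93
ee_pos: [0.6073, -0.0045, 0.0845]
eef_rot: [0.026, 1.0, -0.0, 0.0]
ft_force: [0.4, -0.2, 0.3]
width: 0.0546
grip_force: 0.0
[ 0.54420852  0.50172452 -0.79378643  1.61303329  0.37904427  1.18718567
  1.18621428] [ 0.60730529 -0.00445917  0.08454364] [ 2.64004021e-02  9.99651421e-01 -7.36581574e-05  2.24055810e-04] [ 0.12703483 -0.19181585 -0.03765521]
```

```bash
python3 -m pendant '[[0,0.0015,0,0],[0,0,0,0],[0,0,0,0],[0,0,0,0],[0,0,0,0],[0,0,0,0],[0,0,0,0],[0,0,0,0]]'
python3 -m pendant '[[0,0,0,0],[0,0,0,0],[0,0,0,0],[0,0,0,0]]' 
cat > st.py <<'E'
from bench import r
import numpy as np
s=r.read_state();q=s['eef_rot'];print("t%.2f yaw %.4f tz %.3f F %s w %.4f g %.1f p %s q7 %.2f"%(s['time'],2*np.arctan2(q[1],q[0]),s['torque'][2],np.round(s['ft_force'],1),s['width'],s['grip_force'],np.round(s['ee_pos'],4),s['joint_positions'][6]),np.round(s['torque'],2))
E
python3 st.py
```

```text
time: 6.6
ee_pos: [0.6072, -0.003, 0.0842]
eef_rot: [0.026, 1.0, -0.0, -0.0]
ft_force: [-0.7, 0.4, -0.0]
width: 0.0035
grip_force: 0.0
time: 6.93
ee_pos: [0.6072, -0.003, 0.0843]
eef_rot: [0.026, 1.0, -0.0, 0.0]
ft_force: [-0.5, 0.5, -0.4]
width: 0.0005
grip_force: 0.0
t6.93 yaw 3.0888 tz 0.017 F [-0.5  0.5 -0.4] w 0.0005 g 0.0 p [ 0.6072 -0.003   0.0843] q7 1.18 [ 0.12 -0.1   0.02]
```

The fingers closed on nothing, so I'll look.

```bash
python3 - <<'E'
from h import *
c=r.camera("wrist");d=r.camera("scene")
print(c["xyz"],c["attitude"])
cv2.imwrite("pics/w2.png",np.hstack([c["img"][:,:,::-1][100:400,170:490],cv2.resize(d["img"][110:290,230:390,::-1],(267,300))]))
E
```

```text
[0.5330944  0.00066282 0.27078924] [0.71843809 0.68176045 0.0953275  0.0998102 ]
```

View pics/w2.png

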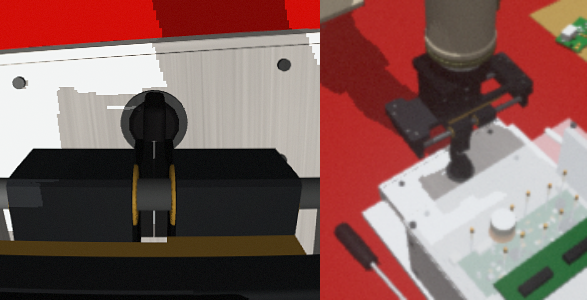

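```bash
python3 - <<'E'
from h import *
c=r.camera("wrist")
print("hub edges",px2w(c,[(291,222),(357,222),(324,193)],.056))
Rm=R.from_quat(c["attitude"]).inv()
for p in ((.607,-.003,.073),(.607,-.003,.084),(.607,-.003,.056),(.607,-.003,.096)):
    print(p,cv2.projectPoints(np.array([p]),Rm.as_rotvec(),-Rm.apply(c["xyz"]),c["camera_matrix"],c["dist_coeffs"])[0].ravel())
cv2.imwrite("pics/w2c.png",cv2.resize(c["img"][175:355,265:385,::-1],(400,600),interpolation=cv2.INTER_CUBIC))
d=r.camera("scene")
cv2.imwrite("pics/s2c.png",cv2.resize(d["img"][180:240,280:350,::-1],(700,600),interpolation=cv2.INTER_CUBIC))
E
```

```text
hub edges [[ 0.6047773  -0.02401274  0.056     ]
 [ 0.60702049  0.01862734  0.056     ]
 [ 0.58660466 -0.00169208  0.056     ]]
(0.607, -0.003, 0.073) [323.64422816 232.86838792]
(0.607, -0.003, 0.084) [323.66350796 239.63524463]
(0.607, -0.003, 0.056) [323.61795226 223.64487707]
(0.607, -0.003, 0.096) [323.68699085 247.87633362]
```

View pics/w2c.png

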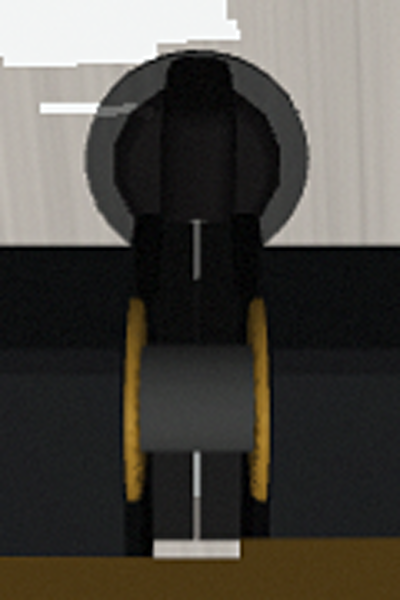

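View pics/s2c.png

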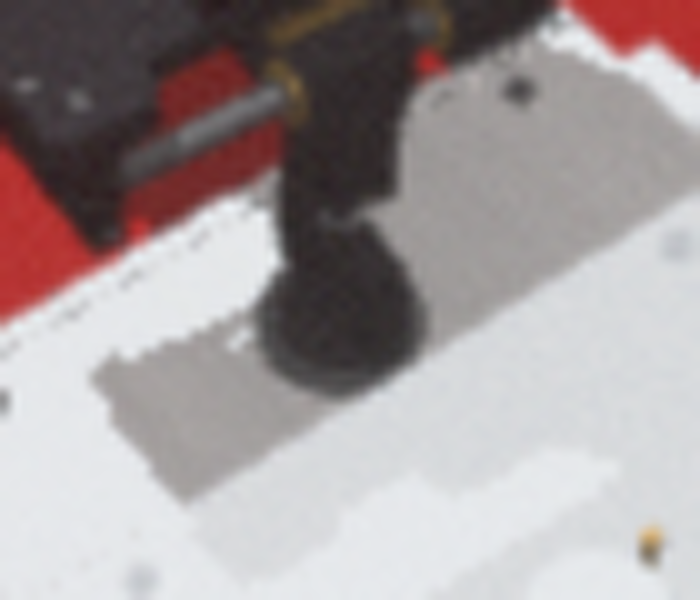

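```bash
python3 - <<'E'
from h import *
for n in("scene","wrist"):
    c=r.camera(n)
    Rm=R.from_quat(c["attitude"]).inv()
    P=np.array([(.607,-.003,.073),(.607,-.003,.096),(.607,-.003,.056),(.584,-.003,.096),(.63,-.003,.096),(.584,-.003,.058),(.63,-.003,.058),(.5975,-.003,.073),(.5975,-.003,.096),(.5975,-.003,.12)])
    u=cv2.projectPoints(P,Rm.as_rotvec(),-Rm.apply(c["xyz"]),c["camera_matrix"],c["dist_coeffs"])[0][:,0]
    k=(u-[280,180])*10 if n=="scene" else (u-[265,175])*3.333
    for a,b in zip(P,k): print(n,a,b.round())
E
python3 st.py
```

```text
scene [ 0.607 -0.003  0.073] [336. 268.]
scene [ 0.607 -0.003  0.096] [336. 211.]
scene [ 0.607 -0.003  0.056] [336. 309.]
scene [ 0.584 -0.003  0.096] [281. 152.]
scene [ 0.63  -0.003  0.096] [392. 271.]
scene [ 0.584 -0.003  0.058] [283. 247.]
scene [ 0.63  -0.003  0.058] [390. 364.]
scene [ 0.5975 -0.003   0.073 ] [314. 244.]
scene [ 0.5975 -0.003   0.096 ] [313. 187.]
scene [ 0.5975 -0.003   0.12  ] [313. 124.]
wrist [ 0.607 -0.003  0.073] [195. 193.]
wrist [ 0.607 -0.003  0.096] [196. 243.]
wrist [ 0.607 -0.003  0.056] [195. 162.]
wrist [ 0.584 -0.003  0.096] [188. 106.]
wrist [ 0.63  -0.003  0.096] [203. 370.]
wrist [ 0.584 -0.003  0.058] [189.  49.]
wrist [ 0.63  -0.003  0.058] [201. 275.]
wrist [ 0.5975 -0.003   0.073 ] [193. 143.]
wrist [ 0.5975 -0.003   0.096 ] [192. 188.]
wrist [ 0.5975 -0.003   0.12  ] [192. 247.]
t7.23 yaw 3.0887 tz -0.032 F [-0.6 -0.2 -0.3] w 0.0006 g 0.0 p [ 0.6073 -0.003   0.0843] q7 1.18 [ 0.08 -0.2  -0.03]
```

Both cameras put the shut fingertips at z of about 0.10, just above the bar top, and not at the stated 0.073. I'll open partly, lower 12 mm while watching the force, and grip again.

```bash
python3 -m pendant '[[0,0,0,0],[0,0,0,0],[0,0,0,0],[0,0,0,0],[0,0,0,0],[0,0,0,0],[0,0,0,0],[0,0,0,0]]' 0.5 50
python3 -m pendant '[[0,0,0.004,0],[0,0,0.004,0],[0,0,0.004,0],[0,0,0,0]]'
python3 -m pendant '[[0,0,0,0],[0,0,0,0],[0,0,0,0],[0,0,0,0],[0,0,0,0],[0,0,0,0],[0,0,0,0],[0,0,0,0]]' 0 50
python3 st.py
python3 - <<'E'
from h import *
c=r.camera("wrist");d=r.camera("scene")
cv2.imwrite("pics/w3.png",np.hstack([cv2.resize(c["img"][175:355,265:385,::-1],(400,600)),cv2.resize(d["img"][160:240,280:333,::-1],(400,600))]))
E
```

```text
time: 7.9
ee_pos: [0.6072, -0.003, 0.0843]
eef_rot: [0.026, 1.0, -0.0, 0.0]
ft_force: [-0.9, 0.5, 0.6]
width: 0.041
grip_force: 0.0
time: 8.23
ee_pos: [0.6066, -0.003, 0.071]
eef_rot: [0.026, 1.0, -0.0, -0.001]
ft_force: [0.1, -0.3, 0.0]
width: 0.0434
grip_force: 0.0
time: 8.9
ee_pos: [0.6076, -0.0029, 0.0727]
eef_rot: [0.026, 1.0, -0.0, 0.0]
ft_force: [0.2, 0.2, 3.6]
width: 0.0024
grip_force: 1.7
t8.90 yaw 3.0889 tz 0.007 F [0.2 0.2 3.6] w 0.0024 g 1.7 p [ 0.6076 -0.0029  0.0727] q7 1.18 [ 0.05 -0.12  0.01]
```

```bash
python3 -m pendant '[[0,0,-0.004,0],[0,0,0,0],[0,0,0,0],[0,0,0,0],[0,0,0,0],[0,0,0,0],[0,0,0,0],[0,0,0,0]]' 0.5 50
python3 -m pendant '[[0,0,0.007,0],[0,0,0.006,0],[0,0,0.006,0],[0,0,0.006,0],[0,0,0,0],[0,0,0,0]]'
python3 -m pendant '[[0,0,0,0],[0,0,0,0],[0,0,0,0],[0,0,0,0],[0,0,0,0],[0,0,0,0],[0,0,0,0],[0,0,0,0]]' 0 50
python3 st.py
```

```text
time: 9.67
ee_pos: [0.6072, -0.0029, 0.0762]
eef_rot: [0.026, 1.0, -0.0, -0.0]
ft_force: [-0.2, 0.1, 0.2]
width: 0.0414
grip_force: 0.0
time: 10.17
ee_pos: [0.6069, -0.0029, 0.0507]
eef_rot: [0.026, 1.0, 0.0, -0.0]
ft_force: [0.8, 0.2, 0.7]
width: 0.0435
grip_force: 0.0
time: 10.83
ee_pos: [0.6073, -0.0028, 0.0514]
eef_rot: [0.026, 1.0, -0.0, 0.0]
ft_force: [-1.0, 0.1, -0.3]
width: 0.0118
grip_force: 50.0
t10.83 yaw 3.0890 tz 0.052 F [-1.   0.1 -0.3] w 0.0118 g 50.0 p [ 0.6073 -0.0028  0.0514] q7 1.16 [ 0.19 -0.05  0.05]
```

Gripped, at width 11.8 mm. Now I'll turn clockwise.

```bash
python3 -m pendant '[[0,0,0,0.06],[0,0,0,0.06],[0,0,0,0.03],[0,0,0,0],[0,0,0,0]]' | head -1; python3 st.py
python3 -m pendant '[[0,0,0,0.05],[0,0,0,0.05],[0,0,0,0.03],[0,0,0,0],[0,0,0,0]]' | head -1; python3 st.py
python3 -m pendant '[[0,0,0,0.03],[0,0,0,0],[0,0,0,0]]' | head -1; python3 st.py
```

```text
time: 11.25
t11.25 yaw 2.9400 tz 0.012 F [-0.5 -0.4  2.2] w 0.0113 g 50.0 p [ 0.6073 -0.0029  0.0514] q7 1.03 [ 0.08 -0.08  0.01]
time: 11.67
t11.67 yaw 2.8107 tz -0.016 F [-0.8 -0.2  2.3] w 0.0113 g 50.0 p [ 0.6073 -0.0029  0.0514] q7 0.91 [ 0.16  0.03 -0.02]
time: 11.92
t11.92 yaw 2.7805 tz -0.001 F [-0.4 -0.1  1.8] w 0.0118 g 50.0 p [ 0.6073 -0.0029  0.0514] q7 0.88 [ 0.08 -0.09 -0.  ]
```

```bash
python3 - <<'E'
from h import *
d=r.camera("scene")
cv2.imwrite("pics/s3.png",cv2.resize(d["img"][90:290,220:420,::-1],(600,600),interpolation=cv2.INTER_CUBIC))
E
```

```text
(no output)
```

View pics/s3.png

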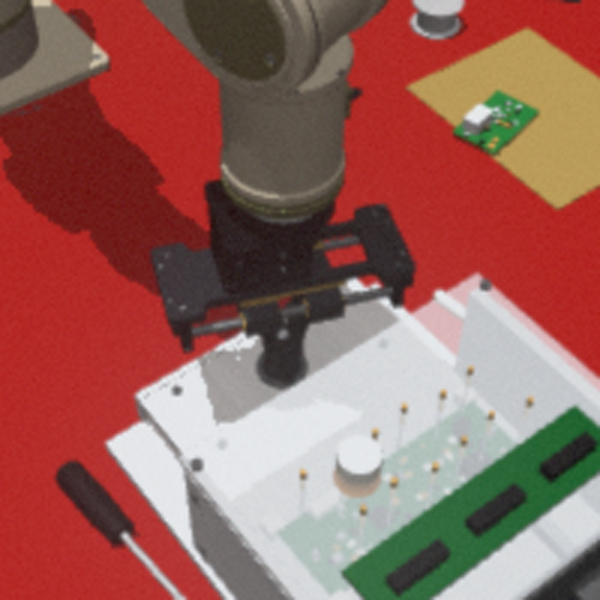

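Turned 0.31 so far with light torque. The view shows the body end at (400, 270) still clear of the housing. I'll continue in small steps.

```bash
python3 -m pendant '[[0,0,0,0.03],[0,0,0,0.03],[0,0,0,0],[0,0,0,0]]' | head -1; python3 st.py
```

```text
time: 12.3
t12.30 yaw 2.7205 tz 0.025 F [-0.7  0.4  2.6] w 0.0117 g 50.0 p [ 0.6073 -0.003   0.0514] q7 0.82 [ 0.08 -0.08  0.03]
```

```bash
python3 -m pendant '[[0,0,0,0.03],[0,0,0,0.02],[0,0,0,0],[0,0,0,0]]' | head -1; python3 st.py
```

```text
time: 12.63
t12.63 yaw 2.6699 tz -0.037 F [-0.3 -0.6  4.4] w 0.0119 g 50.0 p [ 0.6073 -0.003   0.0514] q7 0.78 [ 0.03 -0.03 -0.04]
```

```bash
python3 -m pendant '[[0,0,0,0.03],[0,0,0,0.02],[0,0,0,0],[0,0,0,0]]' | head -1; python3 st.py
```

```text
time: 12.97
t12.97 yaw 2.6197 tz -0.032 F [-1.7  0.3  4.2] w 0.0114 g 50.0 p [ 0.6073 -0.003   0.0513] q7 0.73 [ 0.02  0.01 -0.03]
```

```bash
python3 -m pendant '[[0,0,0,0.03],[0,0,0,0.03],[0,0,0,0],[0,0,0,0]]' | head -1; python3 st.py
```

```text
time: 13.3
t13.30 yaw 2.5603 tz 0.002 F [-0.5 -0.5  3.9] w 0.0114 g 50.0 p [ 0.6073 -0.003   0.0513] q7 0.68 [ 0.   -0.02  0.  ]
```

```bash
python3 -m pendant '[[0,0,0,0.03],[0,0,0,0.03],[0,0,0,0],[0,0,0,0]]' | head -1; python3 st.py
```

```text
time: 13.63
t13.63 yaw 2.5006 tz -0.052 F [-0.9 -0.5  5.1] w 0.0116 g 50.0 p [ 0.6073 -0.003   0.0513] q7 0.62 [ 0.    0.04 -0.05]
```

```bash
python3 -m pendant '[[0,0,0,0.03],[0,0,0,0.02],[0,0,0,0],[0,0,0,0]]' | head -1; python3 st.py
```

```text
time: 13.97
t13.97 yaw 2.4505 tz -0.084 F [-1.7 -0.3  5. ] w 0.0116 g 49.9 p [ 0.6073 -0.003   0.0513] q7 0.57 [-0.09  0.14 -0.08]
```

```bash
cat > av.py <<'E'
from bench import r
import numpy as np
T=[];F=[]
for i in range(5):
    s=r.read_state();T.append(s['torque']);F.append(s['ft_force']);r.camera("wrist") if i<4 else 0
q=s['eef_rot'];y=2*np.arctan2(q[1],q[0])
print("t%.2f turn %.3f tz %.3f sd %.3f F %s g %.0f p %s"%(s['time'],3.089-y,np.mean(T,0)[2],np.std(T,0)[2],np.mean(F,0).round(1),s['grip_force'],s['ee_pos'].round(4)))
E
python3 av.py
```

```text
t14.17 turn 0.638 tz -0.089 sd 0.005 F [-1.2 -0.4  5.3] g 50 p [ 0.6073 -0.003   0.0513]
```

```bash
python3 -m pendant '[[0,0,0,0.03],[0,0,0,0],[0,0,0,0]]' | head -1; python3 av.py
```

```text
time: 14.42
t14.62 turn 0.668 tz -0.084 sd 0.019 F [-1.2 -0.   4.8] g 50 p [ 0.6073 -0.003   0.0513]
```

```bash
python3 -m pendant '[[0,0,0,0.03],[0,0,0,0],[0,0,0,0]]' | head -1; python3 av.py
```

```text
time: 14.87
t15.07 turn 0.699 tz -0.326 sd 0.039 F [-1.1 -0.2  5.3] g 50 p [ 0.6073 -0.003   0.0514]
```

```bash
python3 -m pendant '[[0,0,0,0.03],[0,0,0,0],[0,0,0,0]]' | head -1; python3 av.py
```

```text
time: 15.32
t15.52 turn 0.729 tz -0.131 sd 0.020 F [-1.   0.1  5.5] g 50 p [ 0.6073 -0.003   0.0513]
```

```bash
python3 -m pendant '[[0,0,0,0.03],[0,0,0,0],[0,0,0,0]]' | head -1; python3 av.py
```

```text
time: 15.77
t15.97 turn 0.758 tz -0.036 sd 0.026 F [-1.3 -0.2  5.7] g 50 p [ 0.6073 -0.003   0.0513]
```

Pull-ahead found: it began at a turn of about 0.68. Now finer steps to the notch.

```bash
python3 -m pendant '[[0,0,0,0.015],[0,0,0,0],[0,0,0,0]]' | head -1; python3 av.py
```

```text
time: 16.22
t16.42 turn 0.773 tz -0.039 sd 0.021 F [-1.  -0.5  5.5] g 50 p [ 0.6073 -0.003   0.0513]
```

```bash
python3 -m pendant '[[0,0,0,0.015],[0,0,0,0],[0,0,0,0]]' | head -1; python3 av.py
```

```text
time: 16.67
t16.87 turn 0.788 tz 0.146 sd 0.037 F [-1.6 -0.6  5.8] g 50 p [ 0.6072 -0.003   0.0513]
```

Resistance is coming up, so the notch is at about 0.775. I'll back off slightly, let the knob settle under a light grip, re-grip, and try a gentle 4 mm pull.

```bash
python3 -m pendant '[[0,0,0,-0.012],[0,0,0,0],[0,0,0,0],[0,0,0,0]]' - 3 | tail -2; python3 -m pendant '[[0,0,0,0],[0,0,0,0],[0,0,0,0]]' - 50 | tail -2; python3 av.py
python3 -m pendant '[[0.0007,-0.0007,0,0],[0.0006,-0.0008,0,0],[0,0,0,0]]' | tail -3; python3 st.py
```

```text
width: 0.012
grip_force: 3.0
width: 0.0115
grip_force: 50.0
t17.65 turn 0.778 tz 0.031 sd 0.031 F [-0.6 -0.9  3.5] g 50 p [ 0.6072 -0.003   0.0512]
ft_force: [2.5, -1.2, -1.0]
width: 0.0117
grip_force: 50.0
t17.90 yaw 2.3107 tz 0.007 F [ 2.5 -1.2 -1. ] w 0.0117 g 50.0 p [ 0.6055 -0.003   0.0512] q7 0.45 [-0.08 -1.06  0.01]
```

```bash
python3 -m pendant '[[0.0007,-0.0007,0,0],[0.0006,-0.0008,0,0],[0,0,0,0]]' | tail -3; python3 st.py
```

```text
ft_force: [4.0, -0.5, 0.4]
width: 0.0118
grip_force: 50.0
t18.15 yaw 2.3108 tz -0.011 F [ 4.  -0.5  0.4] w 0.0118 g 50.0 p [ 0.6032 -0.0031  0.0512] q7 0.45 [-0.21 -0.95 -0.01]
```

```bash
python3 -m pendant '[[0.0007,-0.0007,0,0],[0.0006,-0.0008,0,0],[0,0,0,0]]' | tail -3; python3 st.py
```

```text
ft_force: [3.0, -0.1, 0.0]
width: 0.0115
grip_force: 50.0
t18.40 yaw 2.3108 tz 0.017 F [ 3.  -0.1  0. ] w 0.0115 g 50.0 p [ 0.6011 -0.0031  0.0512] q7 0.45 [-0.13 -0.94  0.02]
```

The sled is free, at about 4 N after 6 mm. I'll draw it out.

```bash
python3 -m pendant '[[0.003,-0.0034,0,0],[0.005,-0.0056,0,0],[0.006,-0.0067,0,0],[0.006,-0.0067,0,0],[0.006,-0.0067,0,0],[0.005,-0.0056,0,0],[0.004,-0.0045,0,0],[0,0,0,0]]' | tail -3; python3 st.py
```

```text
ft_force: [-3.1, -1.1, 4.6]
width: 0.0116
grip_force: 50.0
t19.07 yaw 2.3107 tz -0.026 F [-3.1 -1.1  4.6] w 0.0116 g 50.0 p [ 0.5472 -0.004   0.0512] q7 0.46 [-0.24  0.65 -0.03]
```

```bash
python3 -m pendant '[[0.003,-0.0034,0,0],[0.004,-0.0045,0,0],[0.004,-0.0045,0,0],[0.003,-0.0034,0,0],[0.002,-0.0022,0,0],[0,0,0,0],[0,0,0,0]]' | tail -3; python3 st.py
```

```text
ft_force: [-1.0, -3.3, 3.7]
width: 0.0118
grip_force: 50.0
t19.65 yaw 2.3106 tz 0.034 F [-1.  -3.3  3.7] w 0.0118 g 50.0 p [ 0.524  -0.0043  0.0512] q7 0.48 [-0.65  0.21  0.03]
```

```bash
python3 -m pendant '[[0.0013,-0.0015,0,0],[0.0007,-0.0007,0,0],[0,0,0,0],[0,0,0,0]]' | tail -3; python3 st.py
```

```text
ft_force: [2.6, -3.0, -1.5]
width: 0.0116
grip_force: 50.0
t19.98 yaw 2.3106 tz 0.016 F [ 2.6 -3.  -1.5] w 0.0116 g 50.0 p [ 0.5218 -0.0043  0.0512] q7 0.48 [-0.83 -0.83  0.02]
```

```bash
python3 -m pendant '[[0.0007,-0.0007,0,0],[0.0006,-0.0007,0,0],[0,0,0,0],[0,0,0,0]]' | tail -3; python3 st.py
```

```text
ft_force: [2.8, -4.8, -0.8]
width: 0.0117
grip_force: 50.0
t20.32 yaw 2.3105 tz 0.087 F [ 2.8 -4.8 -0.8] w 0.0117 g 50.0 p [ 0.5199 -0.0043  0.0512] q7 0.48 [-0.94 -0.89  0.09]
```

```bash
python3 -m pendant '[[0.0005,-0.0011,0,0],[0.0004,-0.0008,0,0],[0,0,0,0],[0,0,0,0]]' | tail -3; python3 st.py
```

```text
ft_force: [3.9, -1.3, -2.0]
width: 0.0121
grip_force: 50.0
t20.65 yaw 2.3110 tz 0.033 F [ 3.9 -1.3 -2. ] w 0.0121 g 50.0 p [ 0.5178 -0.0044  0.0512] q7 0.48 [-0.4  -0.97  0.03]
```

```bash
python3 -m pendant '[[0.0006,-0.0008,0,0],[0,0,0,0],[0,0,0,0]]' | tail -3; python3 st.py
```

```text
ft_force: [6.6, -1.5, -3.7]
width: 0.0117
grip_force: 50.0
t20.90 yaw 2.3110 tz -0.038 F [ 6.6 -1.5 -3.7] w 0.0117 g 50.0 p [ 0.5171 -0.0044  0.0512] q7 0.49 [-0.27 -1.49 -0.04]
```

```bash
python3 -m pendant '[[0.0006,-0.0008,0,0],[0,0,0,0],[0,0,0,0]]' | tail -3; python3 st.py
```

```text
ft_force: [12.1, -0.4, -8.8]
width: 0.0118
grip_force: 50.0
t21.15 yaw 2.3110 tz 0.004 F [12.1 -0.4 -8.8] w 0.0118 g 50.0 p [ 0.5171 -0.0044  0.0513] q7 0.49 [-0.21 -2.7   0.  ]
```

It's at the stop: position holds at 0.5171 while the force climbs. I'll relax, open and retreat upward.

```bash
python3 -m pendant '[[-0.0006,0.0008,0,0],[0,0,0,0]]' | tail -3; python3 -m pendant '[[0,0,0,0],[0,0,0,0],[0,0,0,0],[0,0,0,0],[0,0,0,0],[0,0,0,0],[0,0,0,0],[0,0,0,0]]' 0.5 | tail -3
python3 -m pendant '[[0,0,-0.01,0],[0,0,-0.02,0],[0,0,-0.03,0],[0,0,-0.03,0],[0,0,-0.03,0],[0,0,-0.03,0],[0,0,0,0],[0,0,0,0]]'
python3 - <<'E'
from h import *
c=r.camera("wrist");d=r.camera("scene");t=r.camera("top")
m=r.outline_of("sled_front","wrist");print([x["score"] for x in m])
cv2.imwrite("pics/f.png",np.hstack([c["img"][:,120:520,::-1],d["img"][:,120:520,::-1]]))
E
```

```text
ft_force: [5.7, -0.3, -4.1]
width: 0.0116
grip_force: 50.0
ft_force: [0.3, 0.4, 0.7]
width: 0.0427
grip_force: 0.0
time: 22.65
ee_pos: [0.5178, -0.0046, 0.2035]
eef_rot: [0.404, 0.915, 0.0, 0.002]
ft_force: [-0.8, -0.7, -1.1]
width: 0.0434
grip_force: 0.0
[0.83]
```

View pics/f.png

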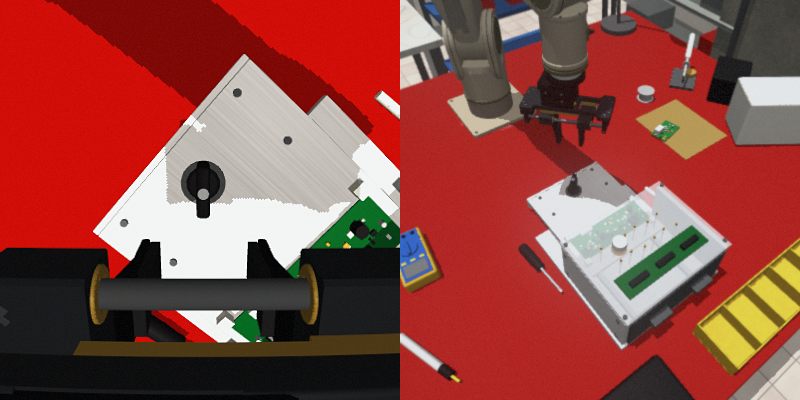

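The sled is fully out, with the board visible in front of the housing. The knob is free at (203, 190) with the gripper clear above it, and the jar at (619, 242), screwdriver and other items are undisturbed.

```bash
python3 -c "
from bench import r
print(r.close_job())"
```

```text
the job is handed in; nothing more can be done
None
```

The job is handed in: I turned the knob about 0.78 rad clockwise into the release notch, drew the sled about 90 mm out to its stop (peak pull about 12 N, against the stop), and let go with the gripper clear and the other things undisturbed.

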